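Pin the sliding rod rest at its index hole

ROBOT

A 6-joint arm with a two-finger parallel gripper is mounted at the origin on the work surface. World frame = base frame: x ahead of the robot, y to its left, z up, the work surface at z = 0. Lengths are in m, angles in rad, forces in N, time in s.
With the tool pointing down it reaches from about 0.3 to 0.775 m from the base axis. Payload 14.6 kg.
Tool frame: the origin (TCP) lies midway between the tips of the shut fingers; the grasp point (between the pads) lies 19 mm behind it (tcp_to_grasp is the distance from the TCP to the grasp point, in m); z points along the fingers, y is the line along which they close (so a half turn about z gives the same grasp; the last joint's range is limited). The gripper opens to 94 mm and grips with 3 to 60 N. Pads are 16 mm wide; open, the fingers measure 119 mm over their backs; the gripper's body (75 mm by 177 mm) begins 78 mm behind the grasp point.
Start: joints at [-1.384, 0.3, 1.521, -0, 1.321, -0.067], TCP at [0.138, -0.532, 0.185] pointing down, gripper open.
Joint ranges: [-3.03, 3.03], [-0.79, 2.21], [0.23, 2.52], [-1.04, 4.18], [0, 3.07], [-2.55, 2.55]. Speed limits (rad/s): [2.22, 2.22, 2.57, 3.14, 3.14, 3.14].

INTERFACE

Orientations are given as [roll, pitch, yaw] about the fixed x, y, z axes, in that order (R = Rz(yaw) Ry(pitch) Rx(roll)).
In Python, from station import * gives the robot as it stands.
- The arm moves only by the tool send_rows, never from a script. Its argument "motion" is a list of rows, each a list of 3 entries, a list of its own where there are three numbers: the shift along the tool's x, y, z in units of 0.03 m (1.0 is 0.03 m), then the turn, a rotation vector about the tool's x, y, z in units of 0.12 rad (1.0 is 0.12 rad), then the opening, from -1 (shut) to 1 (fully open). In form: [[[x, y, z], [rx, ry, rz], grip], ...]. A call has 1 to 12 rows; each row shifts and turns the commanded pose from where the row before left it, along the tool's axes as they then stand; what a row does not reach is not made up. A row lasts 1/10 s, in which the tool goes at most 50 mm and 8.59 degrees, less where a joint would pass 70% of its speed; a pose out of reach is approached as far as the arm can. A call with a number of a shift or a turn outside -1 to 1 is refused whole. A call with a gripper value outside its range is refused whole. The fingers move at their own pace and stop on an object; "squeeze" is the grip in N (left out, the last holds). Time passes only in rows, so rows that do not move let the fingers close. It gives the time, the measured TCP pose, the force, the opening and the grip force at its end, in the units of the state.
- get_obs(): the state, without advancing time (a new reading comes with each control period).
- camera(name): name is "side" or "top"; returns a dict with "pixels" (420x560x3 uint8, red, green, blue), "depth" (420x560 float32, m along the optical axis (not along the pixel's ray), 0 where there is no reading), "fx", "fy", "cx", "cy" (pixels), "dist" ([k1, k2, p1, p2, k3] as OpenCV has them; the pictures are not rectified), "rvec" (rotation vector, rad) and "tvec" (3), from world to camera coordinates, as OpenCV has them. Camera axes: x right, y down, z forward; pixel columns grow to the right and rows downward; lengths in m; the calibration is good to about 2 mm. A picture is of the moment at which its call begins.
- hand_in(): hands the job in; it is judged then, once.
The state is a dict: "time_s": time; "qpos": joint angles; "joint_vel": joint speeds; "tau": joint torques, N m; "ee_pos": TCP position; "eef_rot": TCP orientation; "force": force on the tool from outside, world axes, zero at the start; "moment": the same for the moment, N m; "grip_width": finger opening in m; "grip_force": force on a finger pad.
Only numpy, scipy, OpenCV 4.12 (cv2) and the standard library are available. Lean on these libraries where they do the work, as an engineer would, in place of code of your own. Each camera call takes 0.05 s, during which the arm holds its last target. There are 200 camera calls.

TASK

Lock the glass worker's sliding rod rest at its index position: the round-headed pin from the wooden block must go down through the eye of the carriage and into the single hole in the bar that runs under it, until its head sits fully home on the carriage. The hole's place along the bar is not measured, so feel for it (for instance, stand the pin in the eye and slide the carriage until the pin drops). Leave the square-headed pin in its block, and the jar and the cup standing where they are.

Things in the scene. Friction and masses are not known exactly. Their poses are not given: they have to be found in the camera images.
- rail: Fixed grey base plate 100 x 460 x 6 mm on the bench with an end block at each end; origin at the centre of its underside, its y axis along the rail, z up. On it lies an aluminium bar along y, 30 mm wide, its top 40 mm above the bench, with one hole 12.5 mm wide and 32 mm deep on the bar's centre line, somewhere at y = +20 to +110 mm in this frame (not measured). The rest of the bar's top is solid.
- carriage (a joint): Slide of the steel carriage along the rail's +y, in m, 0 to 0.265; the eye lies at x = 0, y = -0.130 + this value in the rail's frame. It starts at the low end, so the hole lies further towards +y (at a value of 0.150 to 0.240). About 2 N of friction, stays where it is left.
- eye (a point): Centre of the upper mouth of the through-hole (eye), 11.5 mm wide, in the carriage's deck; the deck is 90 mm (x) by 130 mm (y) and 20 mm thick, its top 64 mm above the bench and its underside 4 mm above the bar. Axes parallel to the rail's. A V-shaped rod rest stands on the deck 50 mm from the eye towards +y: 66 mm wide along x, 14 mm along y, up to 117 mm above the bench.
- post_top (a point): Centre of the top of the carriage's upright steel grip post, 16 mm in diameter, 42 mm tall above the deck (top 106 mm above the bench), 50 mm from the eye towards the rail's -y.
- block: Fixed wooden pin block 50 (x) x 120 (y) x 35 mm tall, origin at the centre of its underside; two holes 11.5 mm wide, 30 mm deep at y = -32 and +32 mm. One holds the round pin, the other the square pin.
- round_pin: Loose steel pin, 100 g: shank 10 mm in diameter and 50 mm long with a chamfered foot, then a round head 24 mm in diameter and 34 mm tall. Origin at the centre of the foot (the tip), z axis along the pin towards the head: head from 50 to 84 mm. Stands upright in the block, head's underside 20 mm above the block. Home in the carriage, its origin is 50 mm below eye.
- square_pin: Loose steel pin that stays where it is: shank 10 mm in diameter, 36 mm long, then a square head 26 x 26 x 16 mm. Origin at the foot, z up.
- jar: Closed glass jar, 60 mm in diameter, 85 mm tall, standing on the bench; origin at the centre of its underside, z up.
- cup: White ceramic cup, 72 mm in diameter at the rim, 55 mm tall, standing on the bench; origin at the centre of its underside, z up.
There are look-alikes about, which are no part of the job. Leave any orange look-alike of the round_pin alone.

How it is judged:
At the end, for the whole second after the job is handed in: Round pin through the eye (foot within 6 mm of its axis, tilt under 0.1 rad), head within 3 mm of the deck, foot in the bar's hole; pin and carriage at rest; square pin in its block within 15 mm of its start; jar and cup upright within 40 mm of where they were (z of round_pin in the frame of eye below -0.047 m and horizontal distance between round_pin and eye below 0.006 m and angle between round_pin's own z axis and vertical below 0.1 rad and z of round_pin in the frame of rail below 0.02 m and linear speed of round_pin below 0.02 m/s and velocity of joint carriage between -0.01 and 0.01 m/s and distance of square_pin from where it was at the start of the episode below 0.015 m and angle between each of jar, cup's own z axis and vertical below 0.2 rad and distance of each of jar, cup from where it was at the start of the episode below 0.04 m); the robot touches nothing.
It fails at once if the square-headed pin is pulled out of its block (distance of square_pin from where it was at the start of the episode above 0.03 m).
It fails at once if the jar or the cup is knocked over (angle between any of jar, cup's own z axis and vertical above 0.6 rad).
It also fails if it takes over 64 s, if anything falls off the work surface, if the arm or the gripper's body presses on something with over 40 N, if the wrist force passes 120 N, or if a joint passes its speed limit or range.

## Working session

There is one attempt and no reset: what is moved stays moved. The work goes in short steps, Python scripts to look and compute and a tool call to move; the robot and the scene stay as the last step left them, time stands still between calls to the robot, and variables do not carry over. Pictures are saved under pics/ and viewed, at most 10 in all, crops included, and the job is handed in when it is done.

Besides the shell and the picture viewer there is one more tool, called in YAML: its name, and indented under it one key for each argument. send_rows: Moves the arm, as the interface text tells. Its arguments: {"type":"object","properties":{"motion":{"type":"array"},"squeeze":{"type":"number"}},"required":["motion"]}

```bash
mkdir -p pics; cat > h.py <<'E'
from station import *
import numpy as np, cv2
def cam(n):
    c=camera(n); c['K']=np.array([[c['fx'],0,c['cx']],[0,c['fy'],c['cy']],[0,0,1]]); c['R']=cv2.Rodrigues(np.array(c['rvec'],float))[0]; c['t']=np.array(c['tvec'],float).reshape(3); c['d']=np.array(c['dist'],float); return c
def ray(c,u,v):
    p=cv2.undistortPoints(np.array([[[u,v]]],float),c['K'],c['d'])[0,0]
    return -c['R'].T@c['t'], c['R'].T@np.array([p[0],p[1],1])
def onz(c,u,v,z):
    o,d=ray(c,u,v); return o+d*(z-o[2])/d[2]
def world(c):
    h,w=c['depth'].shape; uv=np.stack(np.meshgrid(np.arange(w),np.arange(h)),-1).reshape(-1,1,2).astype(float)
    p=cv2.undistortPoints(uv,c['K'],c['d']).reshape(h,w,2); z=c['depth'][...,None]
    P=np.concatenate([p*z,z],-1); return (P-c['t'])@c['R']
def save(c,n): cv2.imwrite('pics/'+n,c['pixels'][:,:,::-1])
E
python3 - <<'E'
from h import *
for n in('top','side'):
    c=cam(n); save(c,n+'0.png'); print(n,-c['R'].T@c['t'],c['R'][2],c['fx'])
    np.savez('pics/'+n+'0.npz',W=world(c),px=c['pixels'])
o=get_obs();print(o)
E
```

```text
top [ 0.3245291  -0.00386919  1.06098842] [ 0.19117403  0.01460273 -0.98144753] 456.4891286648924
side [ 0.34444252 -0.75996108  0.58551335] [ 0.18551776  0.82034115 -0.5409469 ] 406.5550724501675
{'time_s': 0.1, 'qpos': array([-1.38358610e+00,  3.00402151e-01,  1.52151267e+00,  9.10780488e-06,
        1.32075343e+00, -6.65891263e-02]), 'joint_vel': array([ 0.00073405, -0.0007969 , -0.00128914, -0.00101537, -0.00077408,
        0.00180108]), 'tau': array([ 1.49805805e-03, -5.32646012e+01, -3.53281689e+01,  7.09739607e-02,
        2.35136080e-02, -5.40585040e-05]), 'ee_pos': array([ 0.13805107, -0.53211438,  0.18465312]), 'eef_rot': array([-3.14052003e+00, -8.03724455e-05,  2.53797051e-01]), 'force': array([-0.40122271, -0.37301519, -0.96247732]), 'moment': array([ 0.01200305, -0.01336206,  0.00189942]), 'grip_force': 0.0, 'grip_width': 0.09392570760401973}
```

View pics/top0.png

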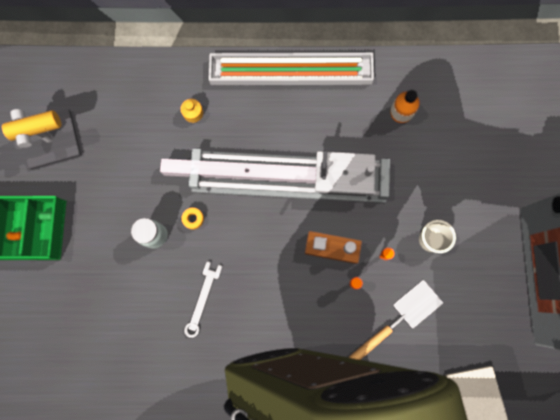

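View pics/side0.png

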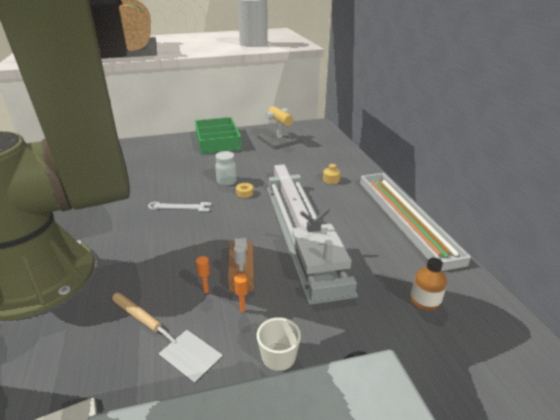

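```bash
python3 - <<'E'
import cv2,numpy as np
a=cv2.imread('pics/top0.png')[135:300,150:410];b=cv2.imread('pics/side0.png')[150:310,190:370]
cv2.imwrite('pics/tc.png',cv2.resize(a,None,fx=3,fy=3,interpolation=2));cv2.imwrite('pics/sc.png',cv2.resize(b,None,fx=3.7,fy=3.7,interpolation=2))
W=np.load('pics/top0.npz')['W']
for u,v in [(320,243),(350,247),(336,258),(346,172),(369,172),(323,170),(247,170),(220,170),(388,254),(357,283),(438,236),(148,230),(300,172)]: print(u,v,W[v,u].round(4))
E
```

```text
320 243 [ 0.4412 -0.0644  0.0561]
350 247 [ 0.4293 -0.1262  0.087 ]
336 258 [ 0.4102 -0.101   0.0343]
346 172 [ 0.6055 -0.126   0.0477]
369 172 [ 0.5903 -0.169   0.1023]
323 170 [ 0.5964 -0.0701  0.0971]
247 170 [0.6202 0.1048 0.0127]
220 170 [0.6123 0.1644 0.0408]
388 254 [ 0.4148 -0.2062  0.0862]
357 283 [ 0.3539 -0.1399  0.0803]
438 236 [ 0.4644 -0.3391  0.0047]
148 230 [0.4647 0.3065 0.0903]
300 172 [ 0.6084 -0.0209  0.0378]
```

View pics/tc.png

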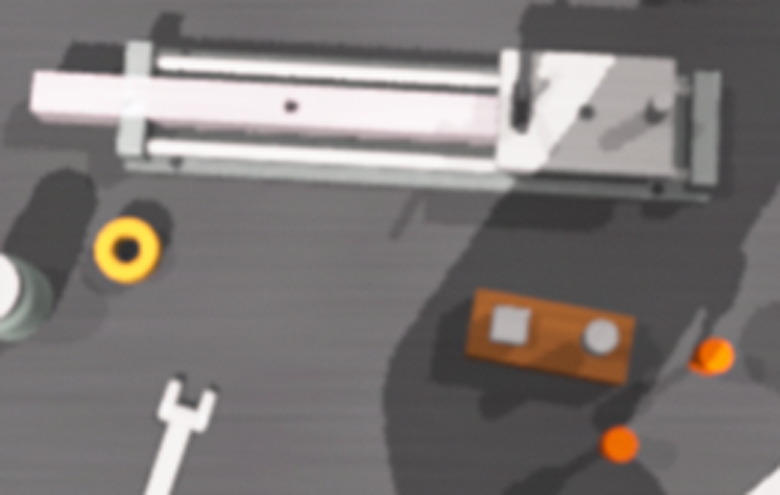

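View pics/sc.png

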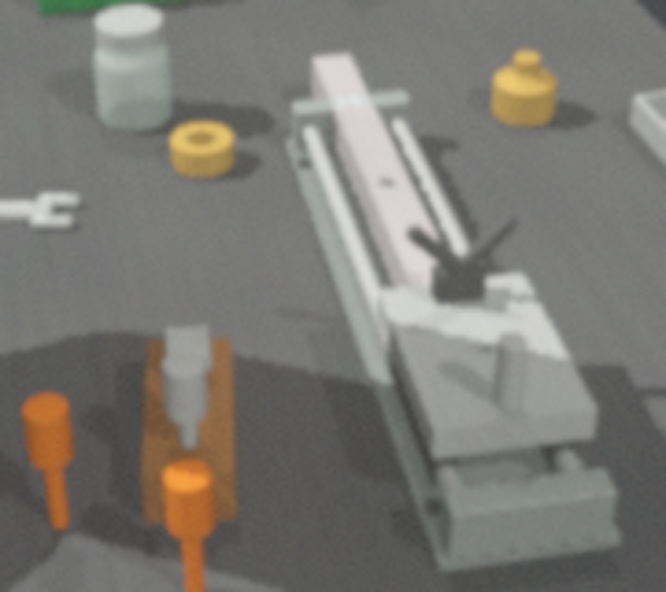

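The top view shows the round pin's head at about (350,247) and the square pin at (320,243). The eye is at about (346,172), the post top at (369,172) and a dark spot on the bar, likely the hole, at (247,170). Next I measure these to sub-pixel accuracy.

```bash
cat > m.py <<'E'
from h import *
def blob(g,u,v,r,dark):
    w=g[v-r:v+r+1,u-r:u+r+1].astype(float); b=np.median(w); m=np.clip((b-w if dark else w-b)-12,0,None)
    n,l,s,_=cv2.connectedComponentsWithStats((m>0).astype(np.uint8)); k=l[r,r] or 1+np.argmax(s[1:,4]); m=m*(l==k)
    Y,X=np.mgrid[-r:r+1,-r:r+1]; return u+(m*X).sum()/m.sum(), v+(m*Y).sum()/m.sum(), int((l==k).sum())
E
python3 - <<'E'
from m import *
c=cam('top'); g=cv2.cvtColor(c['pixels'],cv2.COLOR_RGB2GRAY); W=world(c)
for n,u,v,z in(('eye',346,172,.064),('hole',247,170,.040)):
    a=blob(g,u,v,5,True); print(n,np.round(a,2),onz(c,a[0],a[1],z).round(4))
def dfit(n,u,v,r,zlo,zhi,z):
    w=W[v-r:v+r+1,u-r:u+r+1]; m=(w[...,2]>zlo)&(w[...,2]<zhi); Y,X=np.nonzero(m)
    uu,vv=u-r+X.mean(),v-r+Y.mean(); print(n,len(X),uu,vv,onz(c,uu,vv,z).round(4),'depth',w[m].mean(0).round(4))
dfit('round',350,247,9,.078,.1,.089); dfit('square',320,243,9,.05,.075,.057); dfit('post',368,171,6,.095,.115,.106)
# bar centre line
b=(W[...,2]>.036)&(W[...,2]<.044)
for u in range(190,310,20):
    # bright strip edges
    v=np.nonzero(g[155:185,u]>195)[0]+155; print(u,v.min(),v.max(),onz(c,u,(v.min()+v.max())/2,.04).round(4))
# red/brown block
hsv=cv2.cvtColor(c['pixels'],cv2.COLOR_RGB2HSV); m=((hsv[...,0]<15)&(hsv[...,1]>120)).astype(np.uint8); m[:225]=0;m[270:]=0;m[:,:300]=0;m[:,370:]=0
P=np.argwhere(m)[:,::-1].astype(np.float32); r=cv2.minAreaRect(P); print(r,onz(c,*r[0],.035)); bx=cv2.boxPoints(r); print([onz(c,*q,.035).round(3) for q in bx])
s=cam('side'); gs=cv2.cvtColor(s['pixels'],cv2.COLOR_RGB2GRAY)
a=blob(gs,294,199,4,True); print('side hole',a,onz(s,a[0],a[1],.04).round(4))
for n,u,v,z in (('post top?',329,241,.106),):print(n,onz(s,u,v,z))
E
```

```text
eye [345.3  172.21  31.  ] [ 0.6005 -0.1225  0.064 ]
hole [246.51 170.03  27.  ] [0.6125 0.1031 0.04  ]
round 104 350.1057692307692 246.52884615384616 [ 0.43   -0.1262  0.089 ] depth [ 0.4301 -0.1263  0.0887]
square 140 319.05 242.5142857142857 [ 0.4422 -0.0622  0.057 ] depth [ 0.4421 -0.0622  0.0575]
post 51 370.45098039215685 168.5686274509804 [ 0.597  -0.1717  0.106 ] depth [ 0.5973 -0.1719  0.1048]
190 161 184 [0.6064 0.2338 0.04  ]
210 155 184 [0.6137 0.1878 0.04  ]
230 155 184 [0.6137 0.1414 0.04  ]
250 156 184 [0.6125 0.095  0.04  ]
270 157 178 [0.6185 0.0487 0.04  ]
290 158 179 [0.6161 0.0023 0.04  ]
((332.8792724609375, 246.9773406982422), (54.54940414428711, 23.588932037353516), 10.619654655456543) [ 0.43476913 -0.09442648  0.035     ]
[array([ 0.42 , -0.029,  0.035]), array([ 0.472, -0.039,  0.035]), array([ 0.45 , -0.16 ,  0.035]), array([ 0.398, -0.149,  0.035])]
side hole (np.float64(294.1025641025641), np.float64(198.8397435897436), 13) [0.6124 0.1016 0.04  ]
post top? [ 0.60033686 -0.17143079  0.106     ]
```

send_rows:
  motion:
    - [[0,0,0],[0,0,-1],0.06]
    - [[0,0,0],[0,0,-1],0.06]
    - [[0,0,0],[0,0,-1],0.06]
    - [[0,0,0],[0,0,-1],0.06]
    - [[0,0,0],[0,0,-1],0.06]
    - [[0,0,0],[0,0,-1],0.06]
    - [[0,0,0],[0,0,-1],0.06]
    - [[0,0,0],[0,0,-1],0.06]
    - [[0,0,0],[0,0,-1],0.06]
    - [[0,0,0],[0,0,-1],0.06]
    - [[0,0,0],[0,0,-0.53],0.06]
  squeeze: 40

```text
time_s: 1.3
ee_pos: [0.138, -0.5323, 0.185]
eef_rot: [-3.141, -0.0, 1.522]
force: [-0.5, -0.4, -0.1]
grip_width: 0.05
grip_force: 0.0
```

send_rows:
  motion:
    - [[1,0.64,0],[0,0,0],0.06]
    - [[1,0.64,0],[0,0,0],0.06]
    - [[1,0.64,0],[0,0,0],0.06]
    - [[1,0.64,0],[0,0,0],0.06]
    - [[1,0.64,0],[0,0,0],0.06]
    - [[1,0.64,0],[0,0,0],0.06]
    - [[1,0.64,0],[0,0,0],0.06]
    - [[1,0.64,0],[0,0,0],0.06]
    - [[1,0.64,0],[0,0,0],0.06]
    - [[1,0.64,0],[0,0,0],0.06]
    - [[1,0.64,0],[0,0,0],0.06]
    - [[1,0.64,0],[0,0,0],0.06]

```text
time_s: 2.5
ee_pos: [0.388, -0.1838, 0.1852]
eef_rot: [3.141, 0.0, 1.517]
force: [0.8, -0.7, 0.3]
grip_width: 0.0496
grip_force: 0.0
```

send_rows:
  motion:
    - [[0.5,0.32,0],[0,0,0],0.06]
    - [[0.5,0.32,0],[0,0,0],0.06]
    - [[0,0,0],[0,0,0],0.06]
    - [[0,0,0],[0,0,0],0.06]

```text
time_s: 2.9
ee_pos: [0.4079, -0.1564, 0.185]
eef_rot: [-3.141, 0.0, 1.518]
force: [-0.4, -1.3, -0.7]
grip_width: 0.0499
grip_force: 0.0
```

send_rows:
  motion:
    - [[0.52,0.34,0],[0,0,0],0.06]
    - [[0.52,0.34,0],[0,0,0],0.06]
    - [[0,0,0],[0,0,0],0.06]
    - [[0,0,1],[0,0,0],0.06]
    - [[0,0,1],[0,0,0],0.06]
    - [[0,0,1],[0,0,0],0.06]
    - [[0,0,0.6],[0,0,0],0.06]
    - [[0,0,0.55],[0,0,0],0.06]
    - [[0,0,0],[0,0,0],0.06]
    - [[0,0,0],[0,0,0],0.06]

```text
time_s: 3.9
ee_pos: [0.4299, -0.1269, 0.0611]
eef_rot: [-3.141, 0.0, 1.517]
force: [0.5, 0.1, 0.9]
grip_width: 0.0499
grip_force: 0.0
```

```bash
python3 - <<'E'
from h import *
c=cam('side'); cv2.imwrite('pics/s1.png',cv2.resize(c['pixels'][150:350,150:350,::-1],None,fx=3,fy=3,interpolation=2)); print(get_obs()['ee_pos'])
E
```

```text
[ 0.43032088 -0.12687078  0.0615165 ]
```

View pics/s1.png

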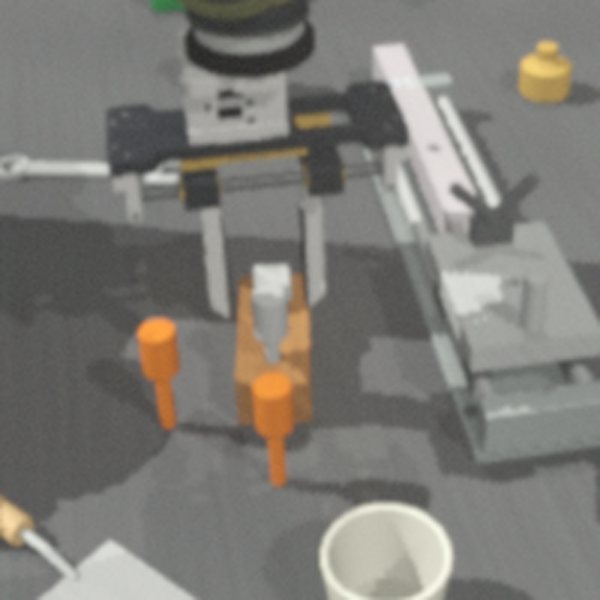

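The side crop shows the fingers on either side of the round pin's head at about (270,300). The orange look-alikes and the block are clear. Closing now.

send_rows:
  motion:
    - [[0,0,0],[0,0,0],-1]
    - [[0,0,0],[0,0,0],-1]
    - [[0,0,0],[0,0,0],-1]
    - [[0,0,0],[0,0,0],-1]
    - [[0,0,0],[0,0,0],-1]
    - [[0,0,0],[0,0,0],-1]
  squeeze: 40

```text
time_s: 4.55
ee_pos: [0.4303, -0.1262, 0.0608]
eef_rot: [3.141, 0.0, 1.518]
force: [0.3, 0.0, 4.2]
grip_width: 0.0227
grip_force: 40.0
```

send_rows:
  motion:
    - [[0,0,-0.5],[0,0,0],-1]
    - [[0,0,-0.7],[0,0,0],-1]
    - [[0,0,-0.7],[0,0,0],-1]
    - [[0,0,-0.7],[0,0,0],-1]
    - [[0,0,-0.2],[0,0,0],-1]
    - [[0,0,0],[0,0,0],-1]
    - [[0,0,0],[0,0,0],-1]

```text
time_s: 5.25
ee_pos: [0.4298, -0.126, 0.1436]
eef_rot: [-3.14, -0.0, 1.517]
force: [0.2, -0.5, -1.9]
grip_width: 0.0221
grip_force: 40.0
```

```bash
python3 - <<'E'
from h import *
c=cam('side'); cv2.imwrite('pics/s2.png',cv2.resize(c['pixels'][130:330,150:350,::-1],None,fx=3,fy=3,interpolation=2)); o=get_obs(); print(o['ee_pos'],o['grip_width'],o['force'])
E
```

```text
[ 0.42968608 -0.12599867  0.14350956] 0.022662930239169404 [-0.88734087 -0.25680746 -0.72105614]
```

View pics/s2.png

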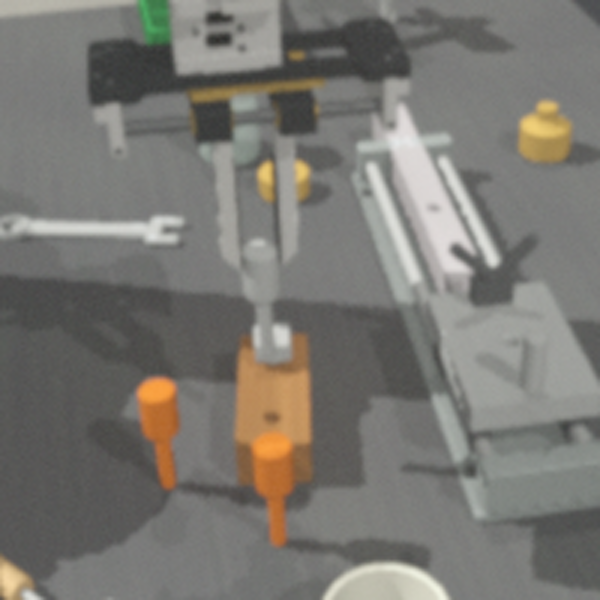

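The pin hangs upright in the grip, with its empty hole at about (272,417) in the crop. The square pin is still in the block. Moving over the eye.

send_rows:
  motion:
    - [[0.07,0.95,0],[0,0,0],-1]
    - [[0.07,0.95,0],[0,0,0],-1]
    - [[0.07,0.95,0],[0,0,0],-1]
    - [[0.07,0.95,0],[0,0,0],-1]
    - [[0.07,0.95,0],[0,0,0],-1]
    - [[0.07,0.93,0],[0,0,0],-1]
    - [[0,0,0],[0,0,0],-1]
    - [[0,0,0],[0,0,0],-1]
    - [[0,0,0],[0,0,0],-1]

```text
time_s: 6.2
ee_pos: [0.6002, -0.1227, 0.144]
eef_rot: [-3.14, -0.0, 1.517]
force: [-0.4, -0.1, -1.1]
grip_width: 0.0226
grip_force: 40.0
```

```bash
python3 - <<'E'
from m import *
c=cam('side'); cv2.imwrite('pics/s3.png',cv2.resize(c['pixels'][170:290,250:370,::-1],None,fx=5,fy=5,interpolation=2)); o=get_obs(); print(o['ee_pos'],o['grip_width'],o['force'])
p=cv2.projectPoints(np.array([[.6005,-.1225,.064],[.6005,-.1225,.088],[.597,-.1717,.106]]),c['rvec'],c['tvec'],c['K'],c['d'])[0].reshape(-1,2); print((p-[250,170])*5)
E
```

```text
[ 0.60029672 -0.12274556  0.14439655] 0.022387348723116655 [ 0.54190941 -0.09394887 -1.26530014]
[[347.07544383 366.67320489]
 [350.24764955 320.36415496]
 [387.11825421 356.70561806]]
```

View pics/s3.png

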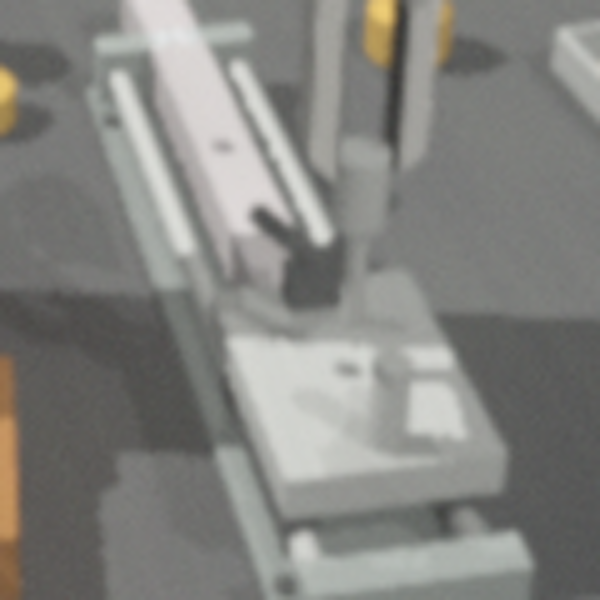

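The side view shows the eye at (347,369), predicted at (347,367). The pin foot is at about (352,325), directly above it. Descending gently.

send_rows:
  motion:
    - [[0,0,0.4],[0,0,0],-1]
    - [[0,0,0.36],[0,0,0],-1]
    - [[0,0,0],[0,0,0],-1]
    - [[0,0,0.04],[0,0,0],-1]
    - [[0,0,0.04],[0,0,0],-1]
    - [[0,0,0],[0,0,0],-1]

```text
time_s: 6.85
ee_pos: [0.6011, -0.1227, 0.1196]
eef_rot: [3.141, 0.0, 1.517]
force: [0.6, 0.2, 0.0]
grip_width: 0.0225
grip_force: 40.0
```

send_rows:
  motion:
    - [[0,0,0.04],[0,0,0],-1]
    - [[0,0,0],[0,0,0],-1]

```text
time_s: 7.05
ee_pos: [0.601, -0.1227, 0.1182]
eef_rot: [3.142, -0.0, 1.517]
force: [-0.2, -1.1, -0.7]
grip_width: 0.0225
grip_force: 40.0
```

send_rows:
  motion:
    - [[0,0,0.05],[0,0,0],-1]
    - [[0,0,0.05],[0,0,0],-1]
    - [[0,0,0],[0,0,0],-1]

```text
time_s: 7.35
ee_pos: [0.6009, -0.1226, 0.1149]
eef_rot: [-3.141, -0.0, 1.517]
force: [0.3, -0.5, -1.5]
grip_width: 0.0227
grip_force: 40.0
```

send_rows:
  motion:
    - [[0,0,0.1],[0,0,0],-1]
    - [[0,0,0.1],[0,0,0],-1]
    - [[0,0,0.1],[0,0,0],-1]
    - [[0,0,0],[0,0,0],-1]

```text
time_s: 7.75
ee_pos: [0.6008, -0.1226, 0.1056]
eef_rot: [-3.141, -0.0, 1.517]
force: [0.1, -0.6, -1.4]
grip_width: 0.0224
grip_force: 40.0
```

send_rows:
  motion:
    - [[0,0,0.1],[0,0,0],-1]
    - [[0,0,0.1],[0,0,0],-1]
    - [[0,0,0],[0,0,0],-1]

```text
time_s: 8.05
ee_pos: [0.6008, -0.1226, 0.0997]
eef_rot: [-3.141, -0.0, 1.517]
force: [-0.6, 0.3, -0.4]
grip_width: 0.0226
grip_force: 40.0
```

send_rows:
  motion:
    - [[0.1,0,0],[0,0,0],-1]
    - [[0.3,0,0],[0,0,0],-1]
    - [[0.4,0,0],[0,0,0],-1]
    - [[0.4,0,0],[0,0,0],-1]
    - [[0.4,0,0],[0,0,0],-1]
    - [[0.4,0,0],[0,0,0],-1]

```text
time_s: 8.65
ee_pos: [0.6043, -0.0615, 0.1003]
eef_rot: [3.141, 0.0, 1.518]
force: [1.3, -2.8, -0.9]
grip_width: 0.0228
grip_force: 40.0
```

send_rows:
  motion:
    - [[0.4,0,0],[0,0,0],-1]
    - [[0.4,0,0],[0,0,0],-1]
    - [[0.4,0,0],[0,0,0],-1]
    - [[0.4,0,0],[0,0,0],-1]
    - [[0.4,0,0],[0,0,0],-1]
    - [[0.4,0,0],[0,0,0],-1]

```text
time_s: 9.25
ee_pos: [0.6082, 0.0101, 0.1003]
eef_rot: [3.141, -0.0, 1.517]
force: [1.7, -1.8, -1.6]
grip_width: 0.0226
grip_force: 40.0
```

send_rows:
  motion:
    - [[0.4,0,0],[0,0,0],-1]
    - [[0.4,0,0],[0,0,0],-1]
    - [[0.4,0,0],[0,0,0],-1]
    - [[0.4,0,0],[0,0,0],-1]
    - [[0.4,0,0],[0,0,0],-1]
    - [[0.4,0,0],[0,0,0],-1]
    - [[0.3,0,0],[0,0,0],-1]
    - [[0.13,0,0],[0,0,0],-1]
    - [[0,0,0.05],[0,0,0],-1]
    - [[0,0,0.05],[0,0,0],-1]
    - [[0,0,0],[0,0,0],-1]

```text
time_s: 10.35
ee_pos: [0.6125, 0.0936, 0.097]
eef_rot: [-3.141, -0.0, 1.517]
force: [0.8, -2.2, -1.7]
grip_width: 0.0222
grip_force: 40.0
```

send_rows:
  motion:
    - [[0,0,0.05],[0,0,0],-1]
    - [[0,0,0],[0,0,0],-1]

```text
time_s: 10.55
ee_pos: [0.6127, 0.0937, 0.0958]
eef_rot: [3.141, -0.0, 1.517]
force: [1.9, -1.6, 1.4]
grip_width: 0.0223
grip_force: 40.0
```

send_rows:
  motion:
    - [[0,0,0.04],[0,0,0],-1]
    - [[0,0,0],[0,0,0],-1]

```text
time_s: 10.75
ee_pos: [0.6131, 0.0939, 0.0956]
eef_rot: [3.14, -0.0, 1.517]
force: [-0.3, -0.7, 8.3]
grip_width: 0.0224
grip_force: 40.0
```

Bar contact at 8 N. Now I slide slowly, feeling for the drop.

send_rows:
  motion:
    - [[0.05,0,0],[0,0,0],-1]
    - [[0.05,0,0],[0,0,0],-1]
    - [[0.05,0,0],[0,0,0],-1]
    - [[0.05,0,0],[0,0,0],-1]
    - [[0,0,0],[0,0,0],-1]

```text
time_s: 11.25
ee_pos: [0.6133, 0.0995, 0.0954]
eef_rot: [3.14, 0.001, 1.517]
force: [0.2, -4.5, 7.7]
grip_width: 0.0224
grip_force: 40.0
```

send_rows:
  motion:
    - [[0.05,0,0],[0,0,0],-1]
    - [[0.05,0,0],[0,0,0],-1]
    - [[0,0,0],[0,0,0],-1]

```text
time_s: 11.55
ee_pos: [0.6134, 0.1023, 0.0952]
eef_rot: [3.14, 0.001, 1.517]
force: [0.5, -5.0, 6.3]
grip_width: 0.0225
grip_force: 40.0
```

send_rows:
  motion:
    - [[0.03,0,0],[0,0,0],-1]
    - [[0,0,0],[0,0,0],-1]

```text
time_s: 11.75
ee_pos: [0.6134, 0.1031, 0.0952]
eef_rot: [3.141, 0.001, 1.517]
force: [-0.3, -5.2, 5.8]
grip_width: 0.0225
grip_force: 40.0
```

send_rows:
  motion:
    - [[0.03,0,0],[0,0,0],-1]
    - [[0,0,0],[0,0,0],-1]

```text
time_s: 11.95
ee_pos: [0.6135, 0.104, 0.0952]
eef_rot: [3.14, 0.001, 1.517]
force: [-0.3, -5.8, 5.9]
grip_width: 0.0227
grip_force: 40.0
```

send_rows:
  motion:
    - [[0.03,0,0],[0,0,0],-1]
    - [[0,0,0],[0,0,0],-1]

```text
time_s: 12.15
ee_pos: [0.6136, 0.1053, 0.0953]
eef_rot: [3.14, 0.0, 1.517]
force: [-0.6, -2.4, 6.3]
grip_width: 0.0224
grip_force: 40.0
```

send_rows:
  motion:
    - [[0.03,0,0],[0,0,0],-1]
    - [[0,0,0],[0,0,0],-1]

```text
time_s: 12.35
ee_pos: [0.6136, 0.1063, 0.0952]
eef_rot: [3.14, 0.0, 1.517]
force: [1.0, -2.5, 4.0]
grip_width: 0.0227
grip_force: 40.0
```

send_rows:
  motion:
    - [[0.03,0,0],[0,0,0],-1]
    - [[0,0,0],[0,0,0],-1]

```text
time_s: 12.55
ee_pos: [0.6136, 0.1072, 0.0949]
eef_rot: [3.141, 0.0, 1.517]
force: [1.8, -2.8, 3.8]
grip_width: 0.0228
grip_force: 40.0
```

send_rows:
  motion:
    - [[0.03,0,0],[0,0,0],-1]
    - [[0,0,0],[0,0,0],-1]

```text
time_s: 12.75
ee_pos: [0.6134, 0.1083, 0.0944]
eef_rot: [-3.142, -0.0, 1.517]
force: [2.7, -1.8, 1.0]
grip_width: 0.0225
grip_force: 40.0
```

send_rows:
  motion:
    - [[0,0,0.04],[0,0,0],-1]
    - [[0,0,0],[0,0,0],-1]

```text
time_s: 12.95
ee_pos: [0.6133, 0.1082, 0.093]
eef_rot: [-3.141, 0.0, 1.517]
force: [2.2, -1.4, 0.1]
grip_width: 0.0226
grip_force: 40.0
```

send_rows:
  motion:
    - [[0,0,0.03],[0,0,0],-1]
    - [[0,0,0],[0,0,0],-1]

```text
time_s: 13.15
ee_pos: [0.6133, 0.1083, 0.0922]
eef_rot: [-3.141, 0.0, 1.517]
force: [1.6, -2.2, 0.4]
grip_width: 0.0224
grip_force: 40.0
```

send_rows:
  motion:
    - [[0,0,0.1],[0,0,0],-1]
    - [[0,0,0.1],[0,0,0],-1]
    - [[0,0,0],[0,0,0],-1]

```text
time_s: 13.45
ee_pos: [0.6132, 0.1082, 0.0858]
eef_rot: [-3.141, 0.0, 1.517]
force: [3.3, -1.7, -2.3]
grip_width: 0.0226
grip_force: 40.0
```

send_rows:
  motion:
    - [[0,0,0.1],[0,0,0],-1]
    - [[0,0,0.1],[0,0,0],-1]
    - [[0,0,0.1],[0,0,0],-1]
    - [[0,0,0],[0,0,0],-1]

```text
time_s: 13.85
ee_pos: [0.6133, 0.1082, 0.0769]
eef_rot: [-3.141, 0.0, 1.517]
force: [4.3, -2.7, -3.1]
grip_width: 0.0228
grip_force: 40.0
```

send_rows:
  motion:
    - [[0,0,0.07],[0,0,0],-1]
    - [[0,0,0.05],[0,0,0],-1]
    - [[0,0,0],[0,0,0],-1]

```text
time_s: 14.15
ee_pos: [0.6134, 0.1082, 0.0737]
eef_rot: [3.142, 0.0, 1.517]
force: [3.5, -3.6, -0.3]
grip_width: 0.0225
grip_force: 40.0
```

send_rows:
  motion:
    - [[0,0,0.06],[0,0,0],-1]
    - [[0,0,0.04],[0,0,0],-1]
    - [[0,0,0],[0,0,0],-1]

```text
time_s: 14.45
ee_pos: [0.6134, 0.1082, 0.0708]
eef_rot: [3.141, 0.0, 1.517]
force: [3.7, -2.9, 0.7]
grip_width: 0.0225
grip_force: 40.0
```

send_rows:
  motion:
    - [[0,0,0.04],[0,0,0],-1]
    - [[0,0,0],[0,0,0],-1]

```text
time_s: 14.65
ee_pos: [0.6136, 0.1082, 0.0704]
eef_rot: [3.141, 0.0, 1.517]
force: [0.7, -4.2, 7.3]
grip_width: 0.023
grip_force: 40.0
```

The head is seated: contact at the predicted 0.070 m. Now I release and lift.

send_rows:
  motion:
    - [[0,0,0],[0,0,0],0.06]
    - [[0,0,0],[0,0,0],0.06]
    - [[0,0,0],[0,0,0],0.06]
    - [[0,0,0],[0,0,0],0.06]
    - [[0,0,-0.3],[0,0,0],0.06]
    - [[0,0,-0.6],[0,0,0],0.06]
    - [[0,0,-1],[0,0,0],0.06]
    - [[0,0,-1],[0,0,0],0.06]
    - [[0,0,-1],[0,0,0],0.06]
    - [[0,0,-1],[0,0,0],0.06]
    - [[0,-1,0],[0,0,0],0.06]
    - [[0,-1,0],[0,0,0],0.06]

```text
time_s: 15.85
ee_pos: [0.5529, 0.1115, 0.2177]
eef_rot: [3.14, -0.0, 1.517]
force: [-0.4, 0.7, -0.3]
grip_width: 0.0495
grip_force: 0.0
```

send_rows:
  motion:
    - [[0,-1,0],[0,0,0],0.06]
    - [[0,-1,0],[0,0,0],0.06]
    - [[0,-1,0],[0,0,0],0.06]
    - [[0,-1,0],[0,0,0],0.06]
    - [[0,0,0],[0,0,0],0.06]
    - [[0,0,0],[0,0,0],0.06]

```text
time_s: 16.45
ee_pos: [0.4338, 0.118, 0.2176]
eef_rot: [3.14, -0.0, 1.518]
force: [-0.3, -0.0, 0.4]
grip_width: 0.0495
grip_force: 0.0
```

```bash
python3 - <<'E'
from h import *
c=cam('side'); save(c,'s4.png'); t=cam('top'); W=world(t)
p=cv2.projectPoints(np.array([[.613,.108,.098]]),t['rvec'],t['tvec'],t['K'],t['d'])[0].reshape(2).astype(int); u,v=p
w=W[v-8:v+9,u-8:u+9]; m=(w[...,2]>.088)&(w[...,2]<.14); print(p,m.sum(),w[m].mean(0),np.percentile(w[m][:,2],[10,50,90])); d=(abs(w[...,2]-.064)<.006); print('deck',d.sum(),np.median(w[d][:,2]))
w=W[234:252,311:329]; m=(w[...,2]>.05)&(w[...,2]<.075); print('square',m.sum(),w[m].mean(0)); o=get_obs(); print(o['ee_pos'],o['force'],o['grip_width'])
E
```

```text
[241 162] 102 [0.61159343 0.10750351 0.09799073] [0.09173562 0.09898369 0.10137337]
deck 154 0.06486006901611091
square 143 [ 0.44193305 -0.06211664  0.05691512]
[0.43426315 0.1178518  0.21696036] [ 0.03258631 -0.34387438 -0.82397958] 0.0496971755752066
```

View pics/s4.png

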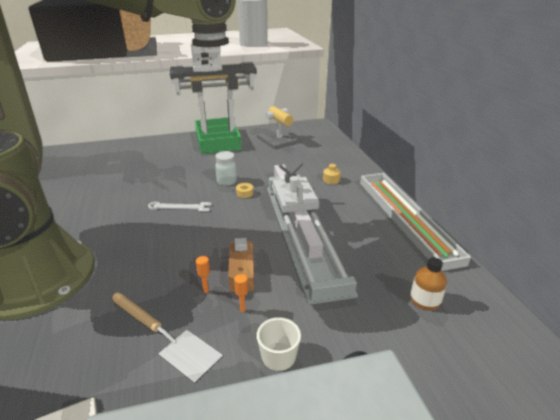

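The pin head's top sits at z = 0.098–0.099 m, and home is 0.098. The carriage is at (292,195) with the pin in it. The square pin at (241,245), the jar and the cup are in place, and the gripper is clear.

```bash
python3 -c "
from station import *
print(hand_in())"
```

```text
the job is handed in; nothing more can be done
None
```

The round pin is down through the eye and in the bar's hole with its head seated on the carriage deck; the square pin, jar and cup were left in place, and the job is handed in (no verdict was returned).

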